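# Blow out a clamped pipette and drop its used tip into the beaker

## Task

Stand the small glass beaker upright on the stand's base plate under the tip of the clamped pipette and let go of it. Then press the pipette's plunger to its first stop, pause there a moment, press on firmly to the second stop, pause again, and let the plunger come all the way back up. Finally push the tip ejector fully down and release it so that the used yellow tip drops into the beaker; leave the beaker standing there and do not disturb the bottles, the vial and the petri dish round it.

Things in the scene. Friction and masses are not known exactly. Their poses are not given: they have to be found in the camera images.
- clamp_stand: Stand that cannot shift: grey base plate 130 x 200 x 8 mm (local x, y, z), origin at the centre of its underside. A 12 mm steel rod, 333 mm high, at local x 48, y 33 mm holds a pipette by a clamp. The pipette leans in the local plane x = -15 mm, 35 degrees from vertical: plunger up towards local +y, tip down towards local -y. The tip's open end is at local (-15, -65, 86) mm.
- plunger_top (a point): Centre of the flat top of the blue plunger button (20 mm diameter), the highest part of the pipette, 294 mm above the worktop, 37 mm out of the handle at rest; moves with the plunger. Its z axis points out of the button along the pipette's axis (35 degrees from vertical); pressing goes along -z. Its x axis is the stand's x axis.
- plunger (a joint): Travel of the plunger in m: 0 released (spring-loaded), 0.012 at the first stop. Needs 2 N at the start and 4 N at the first stop.
- blowout (a joint): Further travel of the plunger beyond the first stop in m: 0 up to the first stop, 0.006 at the second stop. It begins to move only when the push exceeds 8 N, and 12 N holds it at the second stop, which is hard; springs back by itself. The button's whole travel is plunger + blowout, 18 mm.
- ejector_top (a point): Centre of the flat top of the grey tip-ejector pad, 22 x 18 mm, that stands beside the plunger: 32 mm from the pipette's axis towards the stand's local -x, and 32 mm lower along the axis than the top of the released plunger. Its z axis points up out of the pad, parallel to the pipette's axis; pressing goes along -z.
- ejector (a joint): Travel of the tip ejector in m: 0 released (spring-loaded), 0.011 fully down. Takes up to about 8 N; the tip drops off in the last 2 mm.
- tip_centre (a point): Middle of the used yellow pipette tip, a 50 mm long cone (8 mm wide at its top, 2 mm at its open end) that is pushed onto the pipette's nozzle and is loose once ejected. z is its long axis, towards the wide end.
- drop_point (a point): Fixed point on the pipette's axis, at the middle of the fitted tip, z axis up along the pipette. With its middle below it the beaker catches the tip; its rim passes 17 mm under the tip's end. The shaft (8 to 17 mm thick), then the handle (33 mm) rise from here at 35 degrees towards the stand's +y: a hand straight above the beaker would hit them, one leaning away (towards the stand's -y) has room.
- beaker_centre (a point): Centre, half-way up, of the small glass beaker: 61 mm high, body 52 mm diameter between 8 and 53 mm height, rim 58 mm with a spout to 61 mm, inner width 46 mm, 45 g. z is its upright axis.
- wash_bottle: Bystander: squeeze bottle with a bent spout behind the stand, 65 x 109 x 181 mm; origin at its underside.
- buffer_4: Bystander: white bottle with a white cap and red band behind the stand, 49 mm diameter, 100 mm high; origin at the centre of its underside.
- buffer_7: Bystander: white bottle with a white cap and green band behind the stand, 49 mm diameter, 100 mm high; origin at the centre of its underside.
- petri_dish: Bystander: empty clear petri dish, 62 mm diameter, 13 mm high; origin at the centre of its underside. It and the beaker swap places, near and far on the worktop right of the stand, between starts.
- buffer_10: Bystander: white bottle with a black cap and blue band behind the stand, 49 mm diameter, 100 mm high; origin at the centre of its underside.
- vial_3: Bystander: small vial with a white cap, behind and left of the stand, 27 mm diameter, 58 mm high; origin at the centre of its underside.
Not all that is in view belongs to the job. Of the things like the part that bears beaker_centre, leave any that is red; of the rest the larger one is meant.

How it is judged:
By the outcome, as a careful person would: the job done as asked, in the order asked, and still so for the second after the job is handed in, with the robot touching nothing.
It also fails if it takes over 61 s, if anything falls off the work surface, if the arm or the gripper's body presses on something with over 40 N, if the wrist force passes 120 N, or if a joint passes its speed limit or range.

## Robot

A 7-joint arm with a two-finger parallel gripper is mounted at the origin on a cart in front of the work surface, level with it; the furniture and walls round the work are solid. World frame = base frame: x ahead of the robot, y to its left, z up, the work surface at z = 0. Lengths are in mm, angles in rad, forces in N, time in s.
With the tool pointing down it reaches from about 425 to 875 mm from the base axis. Payload 4.7 kg.
Tool frame: the origin (TCP) lies on the mounting face of the last link; the fingertips stand 173 mm ahead of it and the grasp point (between the pads) lies 155 mm ahead of it; z points along the fingers, y is the line along which they close (so a half turn about z gives the same grasp; the last joint's range is limited). The gripper opens to 85 mm and grips with 20 to 120 N. Pads are 22 mm wide; open, the fingers measure 114 mm over their backs; the gripper's body (76 mm by 85 mm) begins 54 mm behind the grasp point. The pads swing forward as they close: fully open they stand 13 mm farther back than shut.
Start: joints at [1.153, 0.321, -0.07, 1.45, 0.023, 1.371, -0.057], TCP at [272.014, -590.352, 404.749] pointing down, gripper open.
Joint ranges: [-2.86, 2.86], [-0.3, 2.09], [-1.38, 1.24], [0.06, 2.45], [-1.56, 4.7], [0.09, 2.05], [-2.69, 2.69]. Speed limits (rad/s): [2.57, 2.57, 3.14, 3.14, 3.14, 3.14, 3.14].

## Interface

Orientations are given as a unit quaternion [x, y, z, w].
In Python, from station import r, eyes, workorder gives the robot as it stands. The module is installed in compiled form; this text tells all that it offers.
- The arm moves only by the tool play_rows, never from a script. Its argument "plan" is a list of rows, each an object with "delta_pos": the shift along the tool's x, y, z in mm, a list of three; "twist": the turn, a rotation vector about the tool's x, y, z in degrees, a list of three; "grip": the closure, from -1 (fully open) to 1 (shut). A call has 1 to 10 rows; each row shifts and turns the commanded pose from where the row before left it, along the tool's axes as they then stand; what a row does not reach is not made up. A row lasts 1/12 s, in which the tool goes at most 41.7 mm and 7.16 degrees, less where a joint would pass 70% of its speed; a pose out of reach is approached as far as the arm can. A call with a gripper value outside its range is refused whole. The fingers move at their own pace and stop on an object; the grip force is fixed at half the most. Time passes only in rows, so rows that do not move let the fingers close. It gives the time, the measured TCP pose, the force, the opening and the grip force at its end, in the units of the state.
- r.sense(): the state, without advancing time (a new reading comes with each control period).
- eyes.grab_frame(name): name is "scene" or "top"; returns the picture (480x640x3 uint8, red, green, blue); there is no depth.
- eyes.calibration(name): a dict with "camera_matrix" (3x3 intrinsics, pixels), "extrinsics" (4x4, takes a point from world to camera coordinates). Camera axes: x right, y down, z forward; pixel columns grow to the right and rows downward; lengths in mm; the calibration is good to about 2 mm. A picture is of the moment at which its call begins. calibration takes no time and is no camera call.
- workorder.close_job(): hands the job in; it is judged then, once.
The state is a dict: "clock": time; "joint_pos": joint angles; "dq": joint speeds; "joint_torque": joint torques, N m; "ee_pos": TCP position; "ee_rot": TCP orientation; "contact_force": force on the tool from outside, world axes, zero at the start; "ft_torque": the same for the moment, N m; "finger_gap": finger opening in mm; "finger_force": force on a finger pad.
Only numpy, scipy, OpenCV 4.12 (cv2) and the standard library are available. Lean on these libraries where they do the work, as an engineer would, in place of code of your own. Each camera call takes 0.05 s, during which the arm holds its last target. There are 200 camera calls.

## Working session

There is one attempt and no reset: what is moved stays moved. The work goes in short steps, Python scripts to look and compute and a tool call to move; the robot and the scene stay as the last step left them, time stands still between calls to the robot, and variables do not carry over. Pictures are saved under pics/ and viewed, at most 12 in all, crops included, and the job is handed in when it is done.

Besides the shell and the picture viewer there is one more tool, called after "Call:" by a JSON object that holds its "api" and its "payload". play_rows: Moves the arm, as the interface text tells. Its arguments: {"type":"object","properties":{"plan":{"type":"array"}},"required":["plan"]}

```bash
mkdir -p pics; python3 - <<'E'
from station import r, eyes
import cv2, numpy as np
s=r.sense(); print(s)
for n in("scene","top"):
    im=eyes.grab_frame(n); cv2.imwrite(f"pics/{n}0.png",cv2.cvtColor(im,cv2.COLOR_RGB2BGR))
    c=eyes.calibration(n); print(n,np.round(c["camera_matrix"],2).tolist(),np.round(c["extrinsics"],3).tolist())
E
```

```text
{'clock': 0.0, 'joint_pos': array([ 1.15310524,  0.32180817, -0.07007279,  1.45167988,  0.02264316,
        1.37078487, -0.05690807]), 'dq': array([ 2.25689723e-03, -7.34723126e-04, -2.22639744e-03, -1.07162772e-03,
       -6.25761684e-04,  7.10832103e-04,  9.10938972e-05]), 'joint_torque': array([-1.35085952e-04, -4.93588758e+01, -3.82439978e-01, -3.14330113e+01,
        1.29914487e-02,  1.15302709e-02, -1.52017140e-06]), 'ee_pos': array([ 271.89466131, -590.17281046,  403.63028642]), 'ee_rot': array([ 9.76782373e-01,  2.14231884e-01, -2.72745954e-04, -9.06815782e-04]), 'contact_force': array([-0.50465998,  0.51695098, -0.35985276]), 'ft_torque': array([-0.01636439, -0.00763053,  0.06533669]), 'finger_force': 0.0, 'finger_gap': 85.57571279612831}
scene [[600.02, 0.0, 332.07], [0.0, 600.02, 235.46], [0.0, 0.0, 1.0]] [[-0.474, -0.881, 0.003, 224.719], [-0.351, 0.186, -0.918, 369.669], [0.808, -0.435, -0.397, 823.018], [0.0, 0.0, 0.0, 1.0]]
top [[524.79, 0.0, 322.38], [0.0, 524.79, 236.35], [0.0, 0.0, 1.0]] [[0.03, -0.999, -0.024, -28.982], [-0.988, -0.026, -0.155, 593.717], [0.155, 0.029, -0.988, 1281.337], [0.0, 0.0, 0.0, 1.0]]
```

View pics/scene0.png

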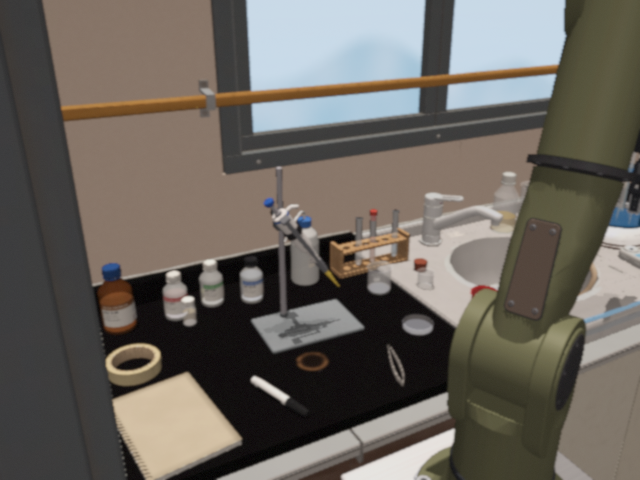

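View pics/top0.png

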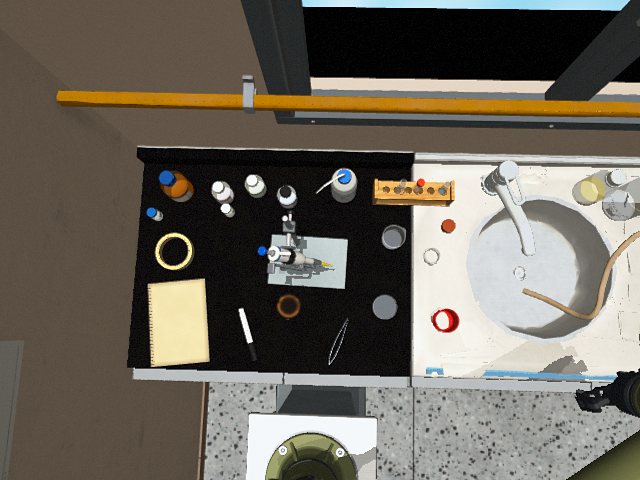

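The top view shows the stand plate at about (308,262) with the blue plunger at (262,251) and the yellow tip at (327,265). A clear beaker is at (394,237), the petri dish at (385,307), the red decoy at (445,320), and a smaller glass at (431,256).

```bash
python3 - <<'E'
import cv2
a=cv2.imread("pics/top0.png")[195:335,245:455]; cv2.imwrite("pics/topc.png",cv2.resize(a,None,fx=3.8,fy=3.8,interpolation=cv2.INTER_CUBIC))
a=cv2.imread("pics/scene0.png")[185:355,235:445]; cv2.imwrite("pics/scenec.png",cv2.resize(a,None,fx=3.5,fy=3.5,interpolation=cv2.INTER_CUBIC))
E
```

```text
(no output)
```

View pics/topc.png

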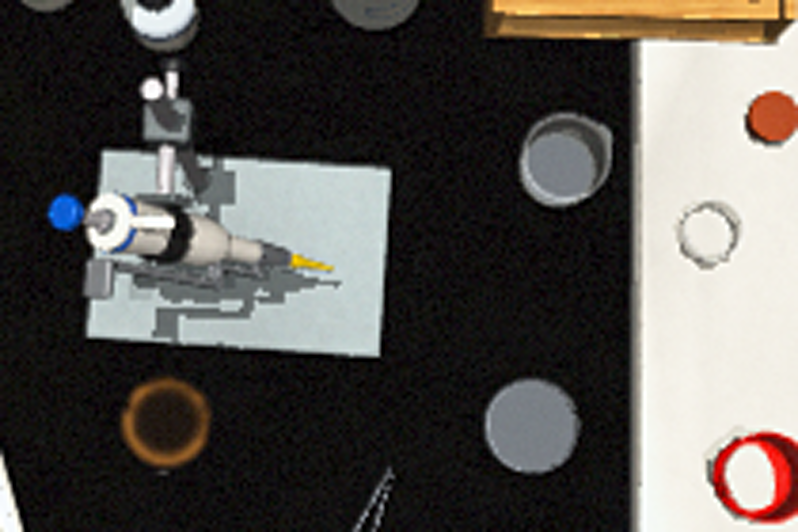

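View pics/scenec.png

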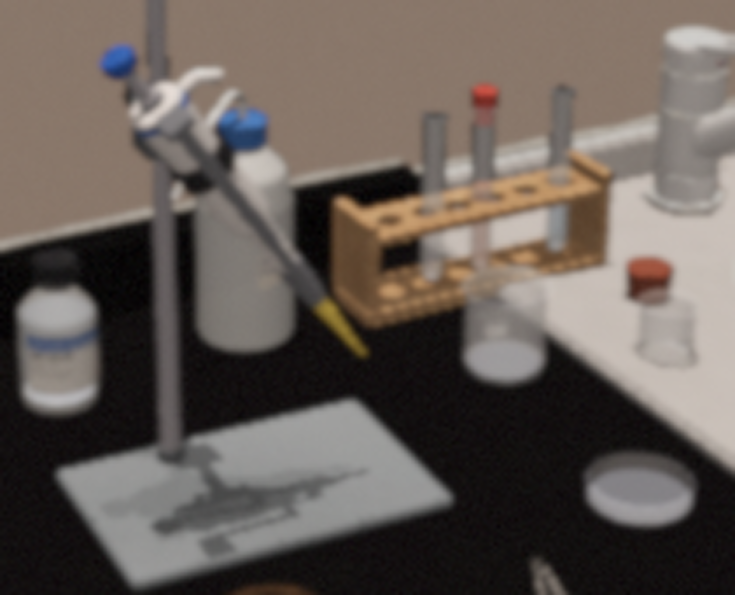

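The top crop shows the plate corners at crop (103,150), (391,168), (380,356) and (86,338), the tip end at (333,270), the ejector pad at (100,272), and the beaker's inner base at (561,165). In the scene crop the tip end is at (366,355) and the beaker base at (505,360).

```bash
cat > h.py <<'E'
import numpy as np, cv2
from station import r, eyes
def cam(n):
    c=eyes.calibration(n); return np.array(c["camera_matrix"]),np.array(c["extrinsics"])
def ray(n,p):
    K,T=cam(n); d=T[:3,:3].T@np.linalg.solve(K,[p[0],p[1],1]); return -T[:3,:3].T@T[:3,3], d/np.linalg.norm(d)
def plane(n,p,z):
    o,d=ray(n,p); return o+d*(z-o[2])/d[2]
def tri(a,b,na="top",nb="scene"):
    o,d=ray(na,a); q,e=ray(nb,b)
    t=np.linalg.lstsq(np.c_[d,-e],q-o,rcond=None)[0]
    x,y=o+d*t[0],q+e*t[1]; return (x+y)/2,np.linalg.norm(x-y)
def blob(im,lo,hi,roi):
    x0,y0,x1,y1=roi; h=cv2.cvtColor(im[y0:y1,x0:x1],cv2.COLOR_BGR2HSV)
    m=cv2.inRange(h,lo,hi); n,l,s,c=cv2.connectedComponentsWithStats(m); i=1+np.argmax(s[1:,4]); 
    return c[i]+[x0,y0],s[i]
T=lambda x,y:(x/3.8+245-.37,y/3.8+195-.37)
S=lambda x,y:(x/3.5+235-.36,y/3.5+185-.36)
E
python3 - <<'E'
from h import *
np.set_printoptions(precision=1,suppress=True)
t=cv2.imread("pics/top0.png"); s=cv2.imread("pics/scene0.png")
cs=[plane("top",T(*p),8) for p in((103,150),(391,168),(380,356),(86,338))]
for c in cs: print(c)
ctr=np.mean(cs,0); print("ctr",ctr)
w=cs[0]-cs[1]+cs[3]-cs[2]; print("y-axis yaw",np.degrees(np.arctan2(-w[0],w[1])), np.linalg.norm(w)/2, np.linalg.norm(cs[0]-cs[3]))
ss=[plane("scene",S(*p),8) for p in((58,470),(355,400),(453,497),(133,587))]
print("scene plate",ss,np.mean(ss,0))
bt,x=blob(t,(100,120,60),(130,255,255),(250,235,275,270)); bs,y=blob(s,(100,120,60),(130,255,255),(255,190,278,212))
print("plunger",bt,x,bs,y,tri(bt,bs))
yt,x=blob(t,(20,120,80),(35,255,255),(300,250,350,280)); ys,y=blob(s,(15,100,60),(35,255,255),(315,260,345,292))
print("tip",yt,ys,tri(yt,ys), "tipend",tri(T(333,270),S(366,355)))
print("beaker base",plane("top",T(561,165),3),plane("scene",S(505,358),3),tri(T(561,165),S(505,358)))
print("rim top",plane("top",T(566,156),61),plane("scene",S(505,275),61), tri(T(566,156),S(507,277)))
print("ejector",plane("top",T(101,264),268))
print("petri",plane("top",T(531,425),8), "rack", plane("top",T(490,35),10), "small", plane("top",T(709,235),20))
E
```

```text
[602.8 121.    8. ]
[595.4 -76.9   8. ]
[467.1 -72.4   8. ]
[473.6 126.8   8. ]
ctr [534.7  24.6   8. ]
y-axis yaw -2.0049203821040416 198.64266844257438 129.2729984349289
scene plate [array([601.3, 123.4,   8. ]), array([592.2, -73.3,   8. ]), array([464.9, -69. ,   8. ]), array([468.5, 131.6,   8. ])] [531.7  28.2   8. ]
plunger [261.9 250.4] [ 7 11 10 10 77] [268.5 202.2] [ 9  9  9  8 52] (array([523.9, 104.5, 289. ]), np.float64(0.8184006942467161))
tip [325.6 264. ] [331.6 277.2] (array([518.4, -23.2, 108.1]), np.float64(1.7464901032187001)) tipend (array([516.9, -39.5,  84.5]), np.float64(0.7420734996317763))
beaker base [ 601.3 -193.3    3. ] [ 602.7 -192.3    3. ] (array([ 601.6, -192.6,    3.4]), np.float64(1.5676976041620228))
rim top [ 598.2 -190.4   61. ] [ 609.2 -194.1   61. ] (array([ 597.9, -189.2,   65.5]), np.float64(1.5048986727257514))
ejector [498.1  86.2 268. ]
petri [ 424.  -174.3    8. ] rack [ 689.5 -142.9   10. ] small [ 553.6 -290.9   20. ]
```

```bash
cat >> h.py <<'E'
from scipy.spatial.transform import Rotation as R
np.set_printoptions(precision=1,suppress=True)
def frame(z,y):
    z=np.array(z,float)/np.linalg.norm(z); y=np.array(y,float); y-=z*(y@z); y/=np.linalg.norm(y)
    return R.from_matrix(np.c_[np.cross(y,z),y,z])
def go(point,Rt,off):
    """delta to put the point `off` mm ahead of TCP at `point` with orientation Rt"""
    s=r.sense(); R0=R.from_quat(s["ee_rot"]); p=np.array(s["ee_pos"])
    tgt=np.array(point)-Rt.apply([0,0,off])
    rv=np.degrees((R0.inv()*Rt).as_rotvec())
    print("clock %.2f pos"%s["clock"],p,"tcp tgt",tgt,"\n shift in current frame",R0.inv().apply(tgt-p),"in target frame",Rt.inv().apply(tgt-p),"twist",rv,np.linalg.norm(rv),"F",s["contact_force"],"gap %.1f ff %.1f"%(s["finger_gap"],s["finger_force"]))
a,t=np.radians(95),np.radians(55)
RB=frame([np.cos(a)*np.sin(t),np.sin(a)*np.sin(t),-np.cos(t)],[np.sin(a),-np.cos(a),0])
RP=frame([0.02,-.5733,-.8192],[.9994,.0349,0])
E
python3 - <<'E'
from h import *
B=np.array([602,-193,34])
zb=RB.apply([0,0,1]); go(B-100*zb+[0,0,60],RB,150); 
go([450,-330,400],RB,0)
E
```

```text
clock 0.10 pos [ 271.9 -590.2  403.7] tcp tgt [ 619.8 -397.   237.4] 
 shift in current frame [396.9 -29.6 166.4] in target frame [-43.3 363.4 228.2] twist [ 33.5  47.7 -64.5] 86.9548007140943 F [ 0.2 -0.1  0.5] gap 85.5 ff 0.0
clock 0.10 pos [ 271.9 -590.2  403.7] tcp tgt [ 450. -330.  400.] 
 shift in current frame [ 270.6 -161.8    4. ] in target frame [136.7 200.1 201.8] twist [ 33.5  47.7 -64.5] 86.9548007140943 F [ 0.2 -0.1  0.5] gap 85.5 ff 0.0
```

Call:
{"api": "play_rows", "payload": {"plan": [{"delta_pos":[27,-16,0],"twist":[0,0,0],"grip":-1},{"delta_pos":[27,-16,0],"twist":[0,0,0],"grip":-1},{"delta_pos":[27,-16,0],"twist":[0,0,0],"grip":-1},{"delta_pos":[27,-16,0],"twist":[0,0,0],"grip":-1},{"delta_pos":[27,-16,0],"twist":[0,0,0],"grip":-1},{"delta_pos":[27,-16,0],"twist":[0,0,0],"grip":-1},{"delta_pos":[27,-16,0],"twist":[0,0,0],"grip":-1},{"delta_pos":[27,-16,0],"twist":[0,0,0],"grip":-1},{"delta_pos":[27,-16,0],"twist":[0,0,0],"grip":-1},{"delta_pos":[27,-16,0],"twist":[0,0,0],"grip":-1}]}}

```text
clock: 0.93
ee_pos: [450.8, -330.6, 404.4]
ee_rot: [0.977, 0.214, -0.0, -0.0]
contact_force: [0.8, -0.7, -0.2]
finger_gap: 85.4
finger_force: 0.0
```

Call:
{"api": "play_rows", "payload": {"plan": [{"delta_pos":[0,0,0],"twist":[2.58,3.67,-4.96],"grip":-1},{"delta_pos":[0,0,0],"twist":[2.58,3.67,-4.96],"grip":-1},{"delta_pos":[0,0,0],"twist":[2.58,3.67,-4.96],"grip":-1},{"delta_pos":[0,0,0],"twist":[2.58,3.67,-4.96],"grip":-1},{"delta_pos":[0,0,0],"twist":[2.58,3.67,-4.96],"grip":-1},{"delta_pos":[0,0,0],"twist":[2.58,3.67,-4.96],"grip":-1},{"delta_pos":[0,0,0],"twist":[2.58,3.67,-4.96],"grip":-1},{"delta_pos":[0,0,0],"twist":[2.58,3.67,-4.96],"grip":-1},{"delta_pos":[0,0,0],"twist":[2.58,3.67,-4.96],"grip":-1},{"delta_pos":[0,0,0],"twist":[2.58,3.67,-4.96],"grip":-1}]}}

```text
clock: 1.77
ee_pos: [449.9, -332.4, 404.4]
ee_rot: [0.726, 0.579, 0.251, -0.274]
contact_force: [0.8, 0.4, -0.8]
finger_gap: 85.6
finger_force: 0.0
```

```bash
python3 - <<'E'
from h import *
B=np.array([602,-193,34])
zb=RB.apply([0,0,1]); go(B-100*zb+[0,0,60],RB,150); print(r.sense()["joint_pos"])
E
```

```text
clock 1.77 pos [ 449.9 -332.4  404.4] tcp tgt [ 619.8 -397.   237.4] 
 shift in current frame [-124.6  195.6   84.6] in target frame [-182.2  163.7   30.9] twist [  7.7  10.9 -14.7] 19.82337307723165 F [ 0.8  0.4 -0.8] gap 85.6 ff 0.0
[ 1.   0.3 -0.4  1.5 -0.5  1.7  0.5]
```

Call:
{"api": "play_rows", "payload": {"plan": [{"delta_pos":[0,0,0],"twist":[2.57,3.63,-4.9],"grip":-1},{"delta_pos":[0,0,0],"twist":[2.57,3.63,-4.9],"grip":-1},{"delta_pos":[0,0,0],"twist":[2.57,3.63,-4.9],"grip":-1},{"delta_pos":[-26,23.4,4.4],"twist":[0,0,0],"grip":-1},{"delta_pos":[-26,23.4,4.4],"twist":[0,0,0],"grip":-1},{"delta_pos":[-26,23.4,4.4],"twist":[0,0,0],"grip":-1},{"delta_pos":[-26,23.4,4.4],"twist":[0,0,0],"grip":-1},{"delta_pos":[-26,23.4,4.4],"twist":[0,0,0],"grip":-1},{"delta_pos":[-26,23.4,4.4],"twist":[0,0,0],"grip":-1},{"delta_pos":[-26,23.4,4.4],"twist":[0,0,0],"grip":-1}]}}

```text
clock: 2.6
ee_pos: [620.6, -398.0, 235.7]
ee_rot: [0.601, 0.653, 0.311, -0.34]
contact_force: [-0.0, -0.2, 0.0]
finger_gap: 85.3
finger_force: 0.0
```

```bash
python3 - <<'E'
from h import *
B=np.array([602,-193,34])
zb=RB.apply([0,0,1]); go(B-100*zb+[0,0,60],RB,150);go(B-60*zb,RB,150);go(B,RB,150); print(np.round(r.sense()["joint_pos"],2).tolist())
for n in("scene","top"): cv2.imwrite(f"pics/{n}1.png",cv2.cvtColor(eyes.grab_frame(n),cv2.COLOR_RGB2BGR))
t=cv2.imread("pics/top1.png")[150:360,300:520]; s=cv2.imread("pics/scene1.png")[150:370,300:520]
cv2.imwrite("pics/m1.png",np.hstack([cv2.resize(a,(400,390)) for a in(t,s)]))
E
```

```text
clock 2.60 pos [ 620.6 -398.   235.7] tcp tgt [ 619.8 -397.   237.4] 
 shift in current frame [ 2.  -0.7 -0.1] in target frame [ 2.  -0.7 -0.1] twist [ 0.   0.1 -0.3] 0.3107211039456983 F [-0.  -0.2  0. ] gap 85.3 ff 0.0
clock 2.60 pos [ 620.6 -398.   235.7] tcp tgt [ 617.  -364.4  154.5] 
 shift in current frame [-47.   -0.5  74.4] in target frame [-47.1  -0.7  74.3] twist [ 0.   0.1 -0.3] 0.3107211039456983 F [-0.  -0.2  0. ] gap 85.3 ff 0.0
clock 2.60 pos [ 620.6 -398.   235.7] tcp tgt [ 612.7 -315.4  120. ] 
 shift in current frame [-46.8  -0.6 134.4] in target frame [-47.1  -0.7 134.3] twist [ 0.   0.1 -0.3] 0.3107211039456983 F [-0.  -0.2  0. ] gap 85.3 ff 0.0
[0.88, 0.93, -0.37, 1.06, -0.44, 1.81, 0.67]
```

View pics/m1.png

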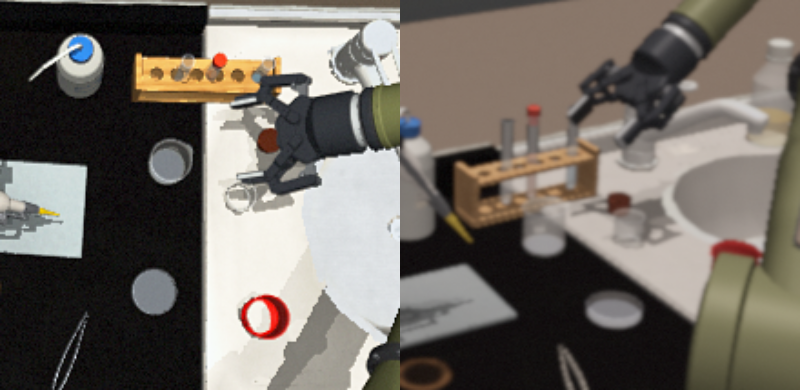

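The pre-grasp pose is right: the hand is behind the beaker, clear of the rack and of the small glass.

Call:
{"api": "play_rows", "payload": {"plan": [{"delta_pos":[0,-0.7,30],"twist":[0,0,-0.3],"grip":-1},{"delta_pos":[0,0,30],"twist":[0,0,0],"grip":-1},{"delta_pos":[-15,0,15],"twist":[0,0,0],"grip":-1},{"delta_pos":[-15,0,0],"twist":[0,0,0],"grip":-1},{"delta_pos":[-15,0,0],"twist":[0,0,0],"grip":-1},{"delta_pos":[-2,0,10],"twist":[0,0,0],"grip":-1},{"delta_pos":[0,0,15],"twist":[0,0,0],"grip":-1},{"delta_pos":[0,0,15],"twist":[0,0,0],"grip":-1},{"delta_pos":[0,0,0],"twist":[0,0,0],"grip":-1}]}}

```text
clock: 3.45
ee_pos: [613.0, -328.4, 132.3]
ee_rot: [0.598, 0.655, 0.312, -0.341]
contact_force: [0.3, 0.8, -0.4]
finger_gap: 85.4
finger_force: 0.0
```

```bash
python3 - <<'E'
from h import *
go([602,-193,34],RB,150)
for n in("scene","top"): cv2.imwrite(f"pics/{n}2.png",cv2.cvtColor(eyes.grab_frame(n),cv2.COLOR_RGB2BGR))
t=cv2.imread("pics/top2.png")[190:300,340:480]; s=cv2.imread("pics/scene2.png")[210:310,340:460]
cv2.imwrite("pics/m2.png",np.hstack([cv2.resize(a,(400,340)) for a in(t,s)]))
E
```

```text
clock 3.45 pos [ 613.  -328.4  132.3] tcp tgt [ 612.7 -315.4  120. ] 
 shift in current frame [-2.6  0.8 17.7] in target frame [-2.5  0.8 17.7] twist [-0.1 -0.   0.1] 0.13797856744916157 F [ 0.3  0.8 -0.4] gap 85.4 ff 0.0
```

View pics/m2.png

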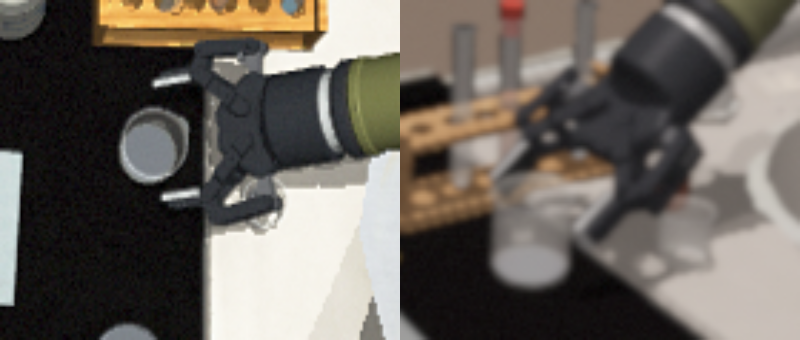

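Fingers straddle the beaker, centred. I'll advance the last 18 mm and close.

Call:
{"api": "play_rows", "payload": {"plan": [{"delta_pos":[-1,0.5,9],"twist":[0,0,0],"grip":-1},{"delta_pos":[-1.5,0,9],"twist":[0,0,0],"grip":-1},{"delta_pos":[0,0,0],"twist":[0,0,0],"grip":-1},{"delta_pos":[0,0,0],"twist":[0,0,0],"grip":0},{"delta_pos":[0,0,0],"twist":[0,0,0],"grip":0.3},{"delta_pos":[0,0,0],"twist":[0,0,0],"grip":0.5},{"delta_pos":[0,0,0],"twist":[0,0,0],"grip":0.5},{"delta_pos":[0,0,0],"twist":[0,0,0],"grip":0.5},{"delta_pos":[0,0,0],"twist":[0,0,0],"grip":0.5}]}}

```text
clock: 4.3
ee_pos: [613.0, -318.2, 121.3]
ee_rot: [0.6, 0.655, 0.312, -0.338]
contact_force: [-0.5, -1.8, 1.7]
finger_gap: 51.2
finger_force: 62.5
```

```bash
python3 - <<'E'
from h import *
go([602,-193,34],RB,150)
E
```

```text
clock 4.30 pos [ 613.  -318.2  121.3] tcp tgt [ 612.7 -315.4  120. ] 
 shift in current frame [ 0.6 -0.   3. ] in target frame [ 0.6 -0.   3. ] twist [0.1 0.2 0.1] 0.24434080979260203 F [-0.5 -1.8  1.7] gap 51.2 ff 62.5
```

```bash
python3 - <<'E'
from h import *
s=r.sense(); R0=R.from_quat(s["ee_rot"])
for d in([0,0,40],[-84.8,60,0],[0,0,-26],[0,108.3,0],[0,0,-6]): print(d,R0.inv().apply(d))
E
```

```text
[0, 0, 40] [ 32.7   0.1 -23. ]
[-84.8, 60, 0] [ 38.8 -79.3  54.7]
[0, 0, -26] [-21.2  -0.1  15. ]
[0, 108.3, 0] [62.1  9.4 88.2]
[0, 0, -6] [-4.9 -0.   3.5]
```

Call:
{"api": "play_rows", "payload": {"plan": [{"delta_pos":[11,0,-7.7],"twist":[0,0,0],"grip":0.5},{"delta_pos":[11,0,-7.7],"twist":[0,0,0],"grip":0.5},{"delta_pos":[10.7,0,-7.6],"twist":[0,0,0],"grip":0.5},{"delta_pos":[6.5,-13.2,9.1],"twist":[0,0,0],"grip":0.5},{"delta_pos":[6.5,-13.2,9.1],"twist":[0,0,0],"grip":0.5},{"delta_pos":[6.5,-13.2,9.1],"twist":[0,0,0],"grip":0.5},{"delta_pos":[6.5,-13.2,9.1],"twist":[0,0,0],"grip":0.5},{"delta_pos":[6.4,-13.2,9.1],"twist":[0,0,0],"grip":0.5},{"delta_pos":[6.4,-13.2,9.1],"twist":[0,0,0],"grip":0.5},{"delta_pos":[0,0,0],"twist":[0,0,0],"grip":0.5}]}}

```text
clock: 5.13
ee_pos: [526.3, -256.2, 162.3]
ee_rot: [0.599, 0.655, 0.311, -0.34]
contact_force: [0.8, 0.8, -1.2]
finger_gap: 51.5
finger_force: 62.5
```

```bash
python3 - <<'E'
from h import *
s=r.sense(); print(np.array(s["ee_pos"]),s["finger_gap"],np.round(s["joint_pos"],2).tolist())
for n in("scene","top"): cv2.imwrite(f"pics/{n}3.png",cv2.cvtColor(eyes.grab_frame(n),cv2.COLOR_RGB2BGR))
t=cv2.imread("pics/top3.png")[220:320,300:430]; s=cv2.imread("pics/scene3.png")[225:345,290:446]
cv2.imwrite("pics/m3.png",np.hstack([cv2.resize(a,(400,308),interpolation=cv2.INTER_CUBIC) for a in(t,s)]))
E
```

```text
[ 526.3 -256.2  162.3] 51.45043981546849 [0.92, 0.73, -0.42, 1.61, -0.47, 1.48, 0.8]
```

View pics/m3.png

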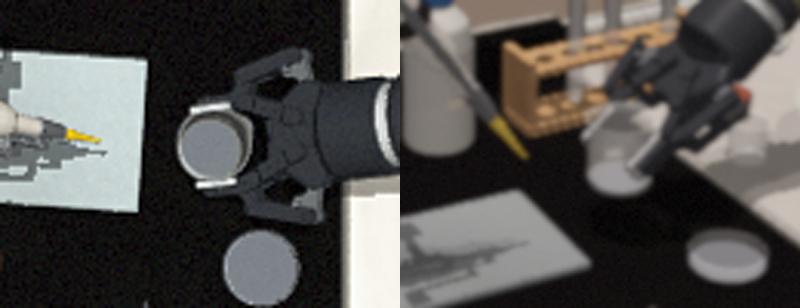

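The beaker is held upright. Its base is at crop (210,146) in the top view and (620,178) in the scene view. I'll check its offset from the TCP.

```bash
python3 - <<'E'
from h import *
print(tri((368.2,267.4),(375.8,294.3)), plane("top",(368.2,267.4),44), plane("scene",(375.8,294.3),44))
s=r.sense(); R0=R.from_quat(s["ee_rot"])
for d in([2,0,-26.5],[0,106.5,0],[0,0,-6]): print(d,R0.inv().apply(d))
E
```

```text
(array([ 519.1, -129.8,   40.8]), np.float64(0.2566139307455769)) [ 518.9 -129.5   44. ] [ 514.1 -126.7   44. ]
[2, 0, -26.5] [-21.8   1.9  15.2]
[0, 106.5, 0] [61.2  9.3 86.7]
[0, 0, -6] [-4.9 -0.   3.5]
```

Call:
{"api": "play_rows", "payload": {"plan": [{"delta_pos":[-7.2,0,5],"twist":[0,0,0],"grip":0.5},{"delta_pos":[-7.2,0,5],"twist":[0,0,0],"grip":0.5},{"delta_pos":[-7.2,0,5.2],"twist":[0,0,0],"grip":0.5},{"delta_pos":[10,1.5,14.2],"twist":[0,0,0],"grip":0.5},{"delta_pos":[10,1.5,14.2],"twist":[0,0,0],"grip":0.5},{"delta_pos":[10,1.5,14.2],"twist":[0,0,0],"grip":0.5},{"delta_pos":[10,1.5,14.2],"twist":[0,0,0],"grip":0.5},{"delta_pos":[10,1.5,14.2],"twist":[0,0,0],"grip":0.5},{"delta_pos":[5,0.8,7.2],"twist":[0,0,0],"grip":0.5},{"delta_pos":[0,0,0],"twist":[0,0,0],"grip":0.5}]}}

```text
clock: 6.07
ee_pos: [528.0, -159.0, 134.1]
ee_rot: [0.598, 0.655, 0.312, -0.34]
contact_force: [1.0, 0.1, -0.1]
finger_gap: 50.8
finger_force: 62.5
```

```bash
python3 - <<'E'
from h import *
s=r.sense(); print(np.array(s["ee_pos"]),s["contact_force"])
for n in("scene","top"): cv2.imwrite(f"pics/{n}4.png",cv2.cvtColor(eyes.grab_frame(n),cv2.COLOR_RGB2BGR))
t=cv2.imread("pics/top4.png")[220:320,270:400]; s=cv2.imread("pics/scene4.png")[225:345,260:416]
cv2.imwrite("pics/m4.png",np.hstack([cv2.resize(a,(400,308),interpolation=cv2.INTER_CUBIC) for a in(t,s)]))
E
```

```text
[ 528.  -159.   134.1] [ 1.   0.1 -0.1]
```

View pics/m4.png

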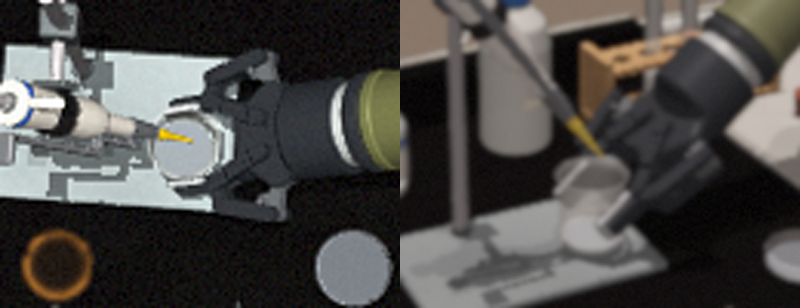

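The tip sits over the beaker, about 8 mm from centre along y, with the hand clear of the pipette. I'll go in, lower and check the force.

Call:
{"api": "play_rows", "payload": {"plan": [{"delta_pos":[2.5,0.4,3.5],"twist":[0,0,0],"grip":0.5},{"delta_pos":[2.4,0.3,3.4],"twist":[0,0,0],"grip":0.5},{"delta_pos":[-1.2,0,0.9],"twist":[0,0,0],"grip":0.5},{"delta_pos":[-1.2,0,0.9],"twist":[0,0,0],"grip":0.5},{"delta_pos":[-0.8,0,0.6],"twist":[0,0,0],"grip":0.5},{"delta_pos":[0,0,0],"twist":[0,0,0],"grip":0.5},{"delta_pos":[0,0,0],"twist":[0,0,0],"grip":0.5}]}}

```text
clock: 6.75
ee_pos: [527.9, -153.5, 130.3]
ee_rot: [0.599, 0.655, 0.312, -0.339]
contact_force: [0.0, 0.2, -1.2]
finger_gap: 51.1
finger_force: 62.5
```

Call:
{"api": "play_rows", "payload": {"plan": [{"delta_pos":[1.7,0.2,2.4],"twist":[0,0,0],"grip":0.5},{"delta_pos":[-0.4,0,0.3],"twist":[0,0,0],"grip":0.5},{"delta_pos":[-0.4,0,0.3],"twist":[0,0,0],"grip":0.5},{"delta_pos":[-0.4,0,0.3],"twist":[0,0,0],"grip":0.5},{"delta_pos":[0,0,0],"twist":[0,0,0],"grip":0.5},{"delta_pos":[0,0,0],"twist":[0,0,0],"grip":0.5}]}}

```text
clock: 7.25
ee_pos: [527.9, -150.2, 129.1]
ee_rot: [0.599, 0.655, 0.312, -0.339]
contact_force: [-0.6, -0.9, 0.7]
finger_gap: 51.7
finger_force: 62.5
```

Call:
{"api": "play_rows", "payload": {"plan": [{"delta_pos":[-0.5,0,0.35],"twist":[0,0,0],"grip":0.5},{"delta_pos":[0,0,0],"twist":[0,0,0],"grip":0.5},{"delta_pos":[0,0,0],"twist":[0,0,0],"grip":0.5}]}}

```text
clock: 7.5
ee_pos: [528.0, -150.2, 129.0]
ee_rot: [0.599, 0.655, 0.312, -0.339]
contact_force: [-0.9, -1.5, 5.3]
finger_gap: 51.4
finger_force: 62.9
```

Contact is 5 N. Release gradually and retreat along the tool axis.

Call:
{"api": "play_rows", "payload": {"plan": [{"delta_pos":[0,0,0],"twist":[0,0,0],"grip":-0.3},{"delta_pos":[0,0,0],"twist":[0,0,0],"grip":-0.45},{"delta_pos":[0,0,0],"twist":[0,0,0],"grip":-0.7},{"delta_pos":[0,0,0],"twist":[0,0,0],"grip":-0.7},{"delta_pos":[0,0,0],"twist":[0,0,0],"grip":-0.7}]}}

```text
clock: 7.92
ee_pos: [527.9, -150.2, 128.2]
ee_rot: [0.599, 0.655, 0.312, -0.339]
contact_force: [0.4, 0.7, -0.1]
finger_gap: 72.5
finger_force: 0.0
```

Call:
{"api": "play_rows", "payload": {"plan": [{"delta_pos":[0,0,-8],"twist":[0,0,0],"grip":-0.7},{"delta_pos":[0,0,-15],"twist":[0,0,0],"grip":-0.7},{"delta_pos":[0,0,-25],"twist":[0,0,0],"grip":-0.7},{"delta_pos":[0,0,-30],"twist":[0,0,0],"grip":-0.7},{"delta_pos":[0,0,-35],"twist":[0,0,0],"grip":-0.7},{"delta_pos":[0,0,-35],"twist":[0,0,0],"grip":-0.7},{"delta_pos":[0,0,0],"twist":[0,0,0],"grip":-0.7}]}}

```text
clock: 8.5
ee_pos: [538.9, -278.4, 217.5]
ee_rot: [0.603, 0.654, 0.312, -0.334]
contact_force: [0.5, -1.6, -0.1]
finger_gap: 72.3
finger_force: 0.0
```

```bash
python3 - <<'E'
from h import *
for n in("scene","top"): cv2.imwrite(f"pics/{n}5.png",cv2.cvtColor(eyes.grab_frame(n),cv2.COLOR_RGB2BGR))
t=cv2.imread("pics/top5.png")[215:315,245:375]; s=cv2.imread("pics/scene5.png")[185:341,255:411]
cv2.imwrite("pics/m5.png",np.hstack([cv2.resize(t,(400,308),interpolation=cv2.INTER_CUBIC),cv2.resize(s,(308,308),interpolation=cv2.INTER_CUBIC)]))
go([522,230,350],RP,0)
go([522,106,394],RP,173)
E
```

```text
clock 8.60 pos [ 538.3 -272.9  214.5] tcp tgt [522. 230. 350.] 
 shift in current frame [400.8  26.6 331.9] in target frame [ 334.4    1.2 -399.6] twist [ -0.3 -89.7   3.1] 89.75338981666975 F [-0.7  0.6  0. ] gap 72.6 ff 0.0
clock 8.60 pos [ 538.3 -272.9  214.5] tcp tgt [518.5 205.2 535.7] 
 shift in current frame [538.3  21.7 204.7] in target frame [ 207.7   -3.1 -537.6] twist [ -0.3 -89.7   3.1] 89.75338981666975 F [-0.7  0.6  0. ] gap 72.6 ff 0.0
```

View pics/m5.png

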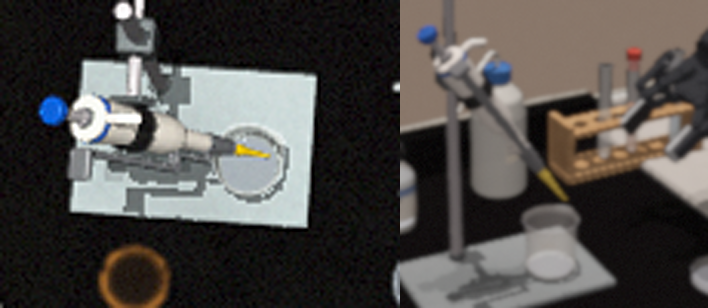

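Call:
{"api": "play_rows", "payload": {"plan": [{"delta_pos":[28,0,-19],"twist":[0,0,0],"grip":0},{"delta_pos":[28,0,-19],"twist":[0,0,0],"grip":1},{"delta_pos":[28,0,-19],"twist":[0,0,0],"grip":1},{"delta_pos":[28,0,-19],"twist":[0,0,0],"grip":1},{"delta_pos":[28,0,-19],"twist":[0,0,0],"grip":1},{"delta_pos":[28,0,-19],"twist":[0,0,0],"grip":1},{"delta_pos":[28,0,-19],"twist":[0,0,0],"grip":1},{"delta_pos":[28,0,-19],"twist":[0,0,0],"grip":1},{"delta_pos":[0,0,0],"twist":[0,-6.9,0.2],"grip":1},{"delta_pos":[0,0,0],"twist":[0,-6.9,0.2],"grip":1}]}}

```text
clock: 9.43
ee_pos: [537.5, -265.7, 484.9]
ee_rot: [0.635, 0.69, 0.235, -0.257]
contact_force: [0.4, 1.9, -0.9]
finger_gap: 0.2
finger_force: 0.0
```

Call:
{"api": "play_rows", "payload": {"plan": [{"delta_pos":[0,0,0],"twist":[0,-6.9,0.2],"grip":1},{"delta_pos":[0,0,0],"twist":[0,-6.9,0.2],"grip":1},{"delta_pos":[0,0,0],"twist":[0,-6.9,0.2],"grip":1},{"delta_pos":[0,0,0],"twist":[0,-6.9,0.2],"grip":1},{"delta_pos":[0,0,0],"twist":[0,-6.9,0.2],"grip":1},{"delta_pos":[0,0,0],"twist":[0,-6.9,0.2],"grip":1},{"delta_pos":[0,0,0],"twist":[0,0,0],"grip":1}]}}

```text
clock: 10.02
ee_pos: [537.8, -262.3, 484.3]
ee_rot: [0.682, 0.731, -0.007, -0.0]
contact_force: [-0.2, 2.2, 0.7]
finger_gap: 0.1
finger_force: 0.0
```

```bash
sed -i 's/RP=frame(\[0.02/RP=frame([-0.02/' h.py; python3 - <<'E'
from h import *
s=r.sense();print(np.round(s["joint_pos"],2).tolist(),s["finger_gap"])
go([526,163,376],RP,173)
print("beaker base",tri((326.2,268.6),(332,318.2)))
t=cv2.imread("pics/top5.png"); sc=cv2.imread("pics/scene5.png")
bt,x=blob(t,(100,120,60),(130,255,255),(250,235,275,270)); bs,y=blob(sc,(100,120,60),(130,255,255),(255,190,278,212))
print("plunger",bt,bs,tri(bt,bs))
yt,x=blob(t,(20,120,80),(35,255,255),(300,250,350,280)); ys,y=blob(sc,(15,100,60),(35,255,255),(315,260,345,292))
print("tip",yt,ys,tri(yt,ys),"ej",plane("top",(271,267.9),268))
E
```

```text
[0.75, 0.21, -0.41, 1.45, 0.1, 1.51, 0.41] 0.09472244467972135
clock 10.02 pos [ 537.8 -262.3  484.3] tcp tgt [529.5 262.2 517.7] 
 shift in current frame [523.4  27.8 -38.6] in target frame [ 410.8   -3.2 -327.8] twist [  2.3 -34.3   2.8] 34.5263356018393 F [-0.2  2.2  0.7] gap 0.1 ff 0.0
beaker base (array([516.3, -23.1,  13.4]), np.float64(1.6152392941720235))
plunger [261.8 250.4] [268.5 202.2] (array([523.9, 104.6, 289. ]), np.float64(0.7008882483911983))
tip [325.8 263.9] [331.6 277.1] (array([518.8, -23.5, 108. ]), np.float64(2.0247562388442635)) ej [490.1  86.3 268. ]
```

Call:
{"api": "play_rows", "payload": {"plan": [{"delta_pos":[37.5,2,-5],"twist":[0,0,0],"grip":1},{"delta_pos":[37.5,2,-5],"twist":[0,0,0],"grip":1},{"delta_pos":[37.5,2,-5],"twist":[0,0,0],"grip":1},{"delta_pos":[37.5,2,-5],"twist":[0,0,0],"grip":1},{"delta_pos":[37.5,2,-5],"twist":[0,0,0],"grip":1},{"delta_pos":[37.5,2,-5],"twist":[0,0,0],"grip":1},{"delta_pos":[37.5,2,-5],"twist":[0,0,0],"grip":1},{"delta_pos":[37.5,2,-5],"twist":[0,0,0],"grip":1},{"delta_pos":[37.5,2,-5],"twist":[0,0,0],"grip":1},{"delta_pos":[37.5,2,-5],"twist":[0,0,0],"grip":1}]}}

```text
clock: 10.85
ee_pos: [533.2, 111.7, 531.1]
ee_rot: [0.684, 0.729, -0.006, -0.004]
contact_force: [1.7, 0.9, 0.3]
finger_gap: -0.4
finger_force: 0.0
```

Call:
{"api": "play_rows", "payload": {"plan": [{"delta_pos":[37.5,2,-5],"twist":[0,0,0],"grip":1},{"delta_pos":[37.5,2,-5],"twist":[0,0,0],"grip":1},{"delta_pos":[37.5,2,-5],"twist":[0,0,0],"grip":1},{"delta_pos":[0,0,0],"twist":[0,0,0],"grip":1}]}}

```text
clock: 11.18
ee_pos: [529.8, 231.2, 545.7]
ee_rot: [0.679, 0.734, -0.005, -0.006]
contact_force: [-1.6, -0.3, 0.1]
finger_gap: -0.0
finger_force: 0.0
```

```bash
cat >> h.py <<'E'
RQ=RP*R.from_rotvec([0,0,np.pi/2])
U=-RP.apply([0,0,1])
PL=np.array([523,107,294.])
E
python3 - <<'E'
from h import *
s=r.sense();print(np.round(s["joint_pos"],2).tolist())
go(PL+100*U,RP,173);go(PL+100*U,RQ,173)
E
```

```text
[0.2, 0.21, -0.78, 1.36, 0.14, 1.64, -0.49]
clock 11.18 pos [529.8 231.2 545.7] tcp tgt [528.5 263.5 517.6] 
 shift in current frame [32.3  1.6 28.1] in target frame [42.6 -0.   4.5] twist [  2.1 -35.    3.3] 35.20628290708744 F [-1.6 -0.3  0.1] gap -0.0 ff 0.0
clock 11.18 pos [529.8 231.2 545.7] tcp tgt [528.5 263.5 517.6] 
 shift in current frame [32.3  1.6 28.1] in target frame [ -0.  -42.6   4.5] twist [-25.9 -29.3  90.2] 98.35403176657611 F [-1.6 -0.3  0.1] gap -0.0 ff 0.0
```

Call:
{"api": "play_rows", "payload": {"plan": [{"delta_pos":[0,0,0],"twist":[0.4,-7,0.66],"grip":1},{"delta_pos":[0,0,0],"twist":[0.4,-7,0.66],"grip":1},{"delta_pos":[0,0,0],"twist":[0.4,-7,0.66],"grip":1},{"delta_pos":[0,0,0],"twist":[0.4,-7,0.66],"grip":1},{"delta_pos":[0,0,0],"twist":[0.4,-7,0.66],"grip":1},{"delta_pos":[0,0,0],"twist":[0,0,-6.9],"grip":1},{"delta_pos":[0,0,0],"twist":[0,0,-6.9],"grip":1},{"delta_pos":[0,0,0],"twist":[0,0,-6.9],"grip":1},{"delta_pos":[0,0,0],"twist":[0,0,-6.9],"grip":1},{"delta_pos":[0,0,0],"twist":[0,0,-6.9],"grip":1}]}}

```text
clock: 12.02
ee_pos: [532.8, 222.4, 544.5]
ee_rot: [0.437, 0.846, -0.276, 0.127]
contact_force: [0.1, 0.2, 0.4]
finger_gap: -0.0
finger_force: 0.0
```

Call:
{"api": "play_rows", "payload": {"plan": [{"delta_pos":[0,0,0],"twist":[0,0,-6.9],"grip":1},{"delta_pos":[0,0,0],"twist":[0,0,-6.9],"grip":1},{"delta_pos":[0,0,0],"twist":[0,0,-6.9],"grip":1},{"delta_pos":[0,0,0],"twist":[0,0,-6.9],"grip":1},{"delta_pos":[0,0,0],"twist":[0,0,-6.9],"grip":1},{"delta_pos":[0,0,0],"twist":[0,0,-6.9],"grip":1},{"delta_pos":[0,0,0],"twist":[0,0,-6.9],"grip":1},{"delta_pos":[0,0,0],"twist":[0,0,-6.9],"grip":1},{"delta_pos":[0,0,0],"twist":[0,0,0],"grip":1}]}}

```text
clock: 12.77
ee_pos: [532.9, 222.2, 544.7]
ee_rot: [-0.003, 0.953, -0.304, -0.015]
contact_force: [-0.3, -0.1, 0.0]
finger_gap: 0.1
finger_force: 0.0
```

```bash
sed -i 's/np.pi\/2\])/-np.pi\/2])/' h.py
python3 - <<'E'
from h import *
s=r.sense();print(np.round(s["joint_pos"],2).tolist())
go(PL+60*U,RQ,173)
E
```

```text
[0.05, 0.36, -0.87, 1.3, 0.73, 2.03, 0.91]
clock 12.77 pos [532.9 222.2 544.7] tcp tgt [527.7 240.6 484.9] 
 shift in current frame [ 3.6 49.7 38.2] in target frame [ 3.1 49.5 38.6] twist [-0.4 -0.4 -0.8] 0.9591779264358512 F [-0.3 -0.1  0. ] gap 0.1 ff 0.0
```

Call:
{"api": "play_rows", "payload": {"plan": [{"delta_pos":[0.6,10,7.7],"twist":[-0.4,-0.4,-0.8],"grip":1},{"delta_pos":[0.6,10,7.7],"twist":[0,0,0],"grip":1},{"delta_pos":[0.6,10,7.7],"twist":[0,0,0],"grip":1},{"delta_pos":[0.6,10,7.7],"twist":[0,0,0],"grip":1},{"delta_pos":[0.6,9.6,7.7],"twist":[0,0,0],"grip":1},{"delta_pos":[0,0,0],"twist":[0,0,0],"grip":1}]}}

```text
clock: 13.27
ee_pos: [527.9, 241.4, 482.7]
ee_rot: [-0.01, 0.953, -0.302, -0.012]
contact_force: [-1.3, 0.5, -0.3]
finger_gap: -0.0
finger_force: 0.0
```

```bash
python3 - <<'E'
from h import *
s=r.sense();print(np.round(s["joint_pos"],2).tolist())
go(PL+30*U,RQ,173)
E
```

```text
[0.03, 0.39, -0.87, 1.4, 0.71, 1.94, 0.82]
clock 13.27 pos [527.9 241.4 482.7] tcp tgt [527.1 223.4 460.3] 
 shift in current frame [ 0.4 -1.9 28.7] in target frame [ 0.3 -1.9 28.7] twist [-0.1  0.1 -0.1] 0.24009360938544588 F [-1.3  0.5 -0.3] gap -0.0 ff 0.0
```

Call:
{"api": "play_rows", "payload": {"plan": [{"delta_pos":[0.2,-1,15],"twist":[0,0,0],"grip":1},{"delta_pos":[0.2,-0.9,15],"twist":[0,0,0],"grip":1},{"delta_pos":[0,0,10],"twist":[0,0,0],"grip":1},{"delta_pos":[0,0,4],"twist":[0,0,0],"grip":1},{"delta_pos":[0,0,0],"twist":[0,0,0],"grip":1}]}}

```text
clock: 13.68
ee_pos: [527.5, 213.2, 450.5]
ee_rot: [-0.008, 0.953, -0.301, -0.011]
contact_force: [0.0, -0.5, -0.1]
finger_gap: 0.1
finger_force: 0.0
```

```bash
python3 - <<'E'
from h import *
go(PL,RQ,173)
for n in("scene","top"): cv2.imwrite(f"pics/{n}6.png",cv2.cvtColor(eyes.grab_frame(n),cv2.COLOR_RGB2BGR))
t=cv2.imread("pics/top6.png")[205:295,200:317]; s=cv2.imread("pics/scene6.png")[135:255,200:356]
cv2.imwrite("pics/m6.png",np.hstack([cv2.resize(a,(400,308),interpolation=cv2.INTER_CUBIC) for a in(t,s)]))
E
```

```text
clock 13.68 pos [527.5 213.2 450.5] tcp tgt [526.5 206.2 435.7] 
 shift in current frame [ 0.8  2.8 16.2] in target frame [ 0.7  2.7 16.2] twist [-0.1  0.2 -0.4] 0.46358675529363674 F [ 0.  -0.5 -0.1] gap 0.1 ff 0.0
```

View pics/m6.png

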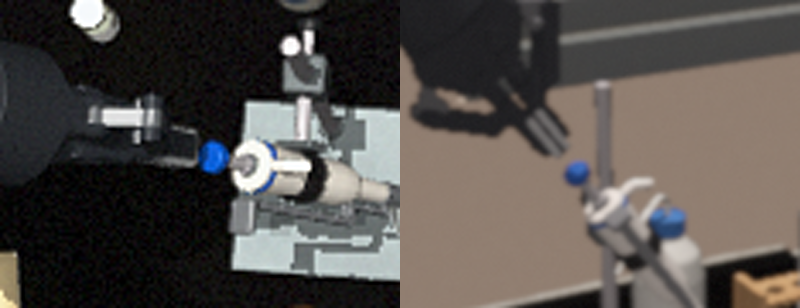

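The fingertips are just above the button along its axis, and about 3 mm too far towards +x in the top view. I'll correct sideways and creep to contact.

Call:
{"api": "play_rows", "payload": {"plan": [{"delta_pos":[1.3,1.4,4],"twist":[0,0,-0.3],"grip":1},{"delta_pos":[1.3,1.3,4],"twist":[0,0,0],"grip":1},{"delta_pos":[0,0,2],"twist":[0,0,0],"grip":1},{"delta_pos":[0,0,2],"twist":[0,0,0],"grip":1},{"delta_pos":[0,0,0],"twist":[0,0,0],"grip":1}]}}

```text
clock: 14.2
ee_pos: [524.6, 209.0, 439.4]
ee_rot: [-0.011, 0.953, -0.301, -0.011]
contact_force: [-0.2, -0.2, 0.4]
finger_gap: 0.0
finger_force: 0.0
```

```bash
cat >> h.py <<'E'
def st():
    s=r.sense(); z=R.from_quat(s["ee_rot"]).apply([0,0,1]); tip=np.array(s["ee_pos"])+173*z
    print("t %.2f tip"%s["clock"],tip,"depth past plunger top %.1f"%((tip-PL)@-U),"axial F %.1f"%(np.array(s["contact_force"])@-z),"F",s["contact_force"])
E
python3 - <<'E'
from h import *
st(); go(PL,RQ,173)
E
```

```text
t 14.20 tip [522.  109.6 297.8] depth past plunger top -4.6 axial F 0.2 F [-0.2 -0.2  0.4]
clock 14.20 pos [524.6 209.  439.4] tcp tgt [526.5 206.2 435.7] 
 shift in current frame [-1.9 -0.2  4.6] in target frame [-2.  -0.2  4.6] twist [-0.1  0.3 -0.1] 0.30038438298894715 F [-0.2 -0.2  0.4] gap 0.0 ff 0.0
```

Call:
{"api": "play_rows", "payload": {"plan": [{"delta_pos":[0,0,2],"twist":[0,0,0],"grip":1},{"delta_pos":[0,0,2],"twist":[0,0,0],"grip":1},{"delta_pos":[0,0,2],"twist":[0,0,0],"grip":1},{"delta_pos":[0,0,0],"twist":[0,0,0],"grip":1},{"delta_pos":[0,0,0],"twist":[0,0,0],"grip":1}]}}

```text
clock: 14.62
ee_pos: [524.5, 206.0, 435.1]
ee_rot: [-0.011, 0.954, -0.301, -0.011]
contact_force: [-0.0, 1.8, 2.2]
finger_gap: -0.0
finger_force: 0.9
```

```bash
python3 -c "
from h import *
st()"
```

```text
t 14.62 tip [522.  106.7 293.4] depth past plunger top 0.7 axial F 2.9 F [-0.   1.8  2.2]
```

Call:
{"api": "play_rows", "payload": {"plan": [{"delta_pos":[0,0,2],"twist":[0,0,0],"grip":1},{"delta_pos":[0,0,2],"twist":[0,0,0],"grip":1},{"delta_pos":[0,0,2],"twist":[0,0,0],"grip":1},{"delta_pos":[0,0,2],"twist":[0,0,0],"grip":1},{"delta_pos":[0,0,1.5],"twist":[0,0,0],"grip":1},{"delta_pos":[0,0,0],"twist":[0,0,0],"grip":1},{"delta_pos":[0,0,0],"twist":[0,0,0],"grip":1}]}}

```text
clock: 15.2
ee_pos: [524.3, 200.4, 427.1]
ee_rot: [-0.011, 0.954, -0.301, -0.011]
contact_force: [-0.3, 2.3, 2.7]
finger_gap: -0.2
finger_force: 1.7
```

```bash
python3 -c "
from h import *
st()"
```

```text
t 15.20 tip [521.8 101.1 285.5] depth past plunger top 10.4 axial F 3.6 F [-0.3  2.3  2.7]
```

Call:
{"api": "play_rows", "payload": {"plan": [{"delta_pos":[0,0,0.8],"twist":[0,0,0],"grip":1},{"delta_pos":[0,0,0.7],"twist":[0,0,0],"grip":1},{"delta_pos":[0,0,0],"twist":[0,0,0],"grip":1},{"delta_pos":[0,0,0],"twist":[0,0,0],"grip":1}]}}

```text
clock: 15.53
ee_pos: [524.3, 199.6, 425.9]
ee_rot: [-0.011, 0.954, -0.301, -0.011]
contact_force: [-0.5, 1.8, 3.6]
finger_gap: -0.1
finger_force: 1.9
```

```bash
python3 -c "
from h import *
st()"
```

```text
t 15.53 tip [521.8 100.3 284.2] depth past plunger top 11.9 axial F 4.0 F [-0.5  1.8  3.6]
```

Call:
{"api": "play_rows", "payload": {"plan": [{"delta_pos":[0,0,0.5],"twist":[0,0,0],"grip":1},{"delta_pos":[0,0,0],"twist":[0,0,0],"grip":1},{"delta_pos":[0,0,0],"twist":[0,0,0],"grip":1}]}}

```text
clock: 15.78
ee_pos: [524.3, 199.3, 425.5]
ee_rot: [-0.011, 0.954, -0.301, -0.011]
contact_force: [-0.3, 2.6, 3.2]
finger_gap: -0.1
finger_force: 2.1
```

```bash
python3 -c "
from h import *
st()"
```

```text
t 15.78 tip [521.8 100.  283.8] depth past plunger top 12.4 axial F 4.1 F [-0.3  2.6  3.2]
```

Call:
{"api": "play_rows", "payload": {"plan": [{"delta_pos":[0,0,0.4],"twist":[0,0,0],"grip":1},{"delta_pos":[0,0,0],"twist":[0,0,0],"grip":1},{"delta_pos":[0,0,0],"twist":[0,0,0],"grip":1}]}}

```text
clock: 16.03
ee_pos: [524.3, 199.3, 425.5]
ee_rot: [-0.011, 0.954, -0.301, -0.011]
contact_force: [-1.2, 2.9, 6.5]
finger_gap: -0.1
finger_force: 3.0
```

```bash
python3 -c "
from h import *
st()"
```

```text
t 16.03 tip [521.8 100.  283.8] depth past plunger top 12.4 axial F 7.0 F [-1.2  2.9  6.5]
```

First stop reached: 7 N with no further travel. Pause there.

Call:
{"api": "play_rows", "payload": {"plan": [{"delta_pos":[0,0,0],"twist":[0,0,0],"grip":1},{"delta_pos":[0,0,0],"twist":[0,0,0],"grip":1},{"delta_pos":[0,0,0],"twist":[0,0,0],"grip":1},{"delta_pos":[0,0,0],"twist":[0,0,0],"grip":1},{"delta_pos":[0,0,0],"twist":[0,0,0],"grip":1},{"delta_pos":[0,0,0],"twist":[0,0,0],"grip":1},{"delta_pos":[0,0,0],"twist":[0,0,0],"grip":1},{"delta_pos":[0,0,0],"twist":[0,0,0],"grip":1},{"delta_pos":[0,0,0],"twist":[0,0,0],"grip":1},{"delta_pos":[0,0,0],"twist":[0,0,0],"grip":1}]}}

```text
clock: 16.87
ee_pos: [524.2, 199.3, 425.5]
ee_rot: [-0.011, 0.954, -0.301, -0.011]
contact_force: [-0.9, 3.0, 4.8]
finger_gap: 0.0
finger_force: 3.0
```

Call:
{"api": "play_rows", "payload": {"plan": [{"delta_pos":[0,0,1.5],"twist":[0,0,0],"grip":1},{"delta_pos":[0,0,1.5],"twist":[0,0,0],"grip":1},{"delta_pos":[0,0,1.5],"twist":[0,0,0],"grip":1},{"delta_pos":[0,0,1.5],"twist":[0,0,0],"grip":1},{"delta_pos":[0,0,0.7],"twist":[0,0,0],"grip":1},{"delta_pos":[0,0,0],"twist":[0,0,0],"grip":1},{"delta_pos":[0,0,0],"twist":[0,0,0],"grip":1}]}}

```text
clock: 17.45
ee_pos: [523.9, 196.2, 421.1]
ee_rot: [-0.011, 0.954, -0.301, -0.01]
contact_force: [-1.3, 5.3, 9.6]
finger_gap: 0.2
finger_force: 5.4
```

```bash
python3 -c "
from h import *
st()"
```

```text
t 17.45 tip [521.8  97.  279.3] depth past plunger top 17.8 axial F 10.9 F [-1.3  5.3  9.6]
```

Call:
{"api": "play_rows", "payload": {"plan": [{"delta_pos":[0,0,0.8],"twist":[0,0,0],"grip":1},{"delta_pos":[0,0,0.8],"twist":[0,0,0],"grip":1},{"delta_pos":[0,0,0],"twist":[0,0,0],"grip":1},{"delta_pos":[0,0,0],"twist":[0,0,0],"grip":1}]}}

```text
clock: 17.78
ee_pos: [523.8, 195.7, 420.4]
ee_rot: [-0.011, 0.954, -0.3, -0.01]
contact_force: [-1.9, 6.1, 11.8]
finger_gap: 0.1
finger_force: 6.7
```

```bash
python3 -c "
from h import *
st()"
```

```text
t 17.78 tip [521.8  96.6 278.7] depth past plunger top 18.5 axial F 13.1 F [-1.9  6.1 11.8]
```

Call:
{"api": "play_rows", "payload": {"plan": [{"delta_pos":[0,0,0.6],"twist":[0,0,0],"grip":1},{"delta_pos":[0,0,0],"twist":[0,0,0],"grip":1},{"delta_pos":[0,0,0],"twist":[0,0,0],"grip":1},{"delta_pos":[0,0,0],"twist":[0,0,0],"grip":1},{"delta_pos":[0,0,0],"twist":[0,0,0],"grip":1},{"delta_pos":[0,0,0],"twist":[0,0,0],"grip":1},{"delta_pos":[0,0,0],"twist":[0,0,0],"grip":1},{"delta_pos":[0,0,0],"twist":[0,0,0],"grip":1},{"delta_pos":[0,0,0],"twist":[0,0,0],"grip":1},{"delta_pos":[0,0,0],"twist":[0,0,0],"grip":1}]}}

```text
clock: 18.62
ee_pos: [523.7, 195.7, 420.4]
ee_rot: [-0.012, 0.954, -0.3, -0.009]
contact_force: [-1.7, 7.2, 13.7]
finger_gap: 0.1
finger_force: 7.6
```

```bash
python3 -c "
from h import *
st()"
```

```text
t 18.62 tip [521.8  96.6 278.7] depth past plunger top 18.6 axial F 15.3 F [-1.7  7.2 13.7]
```

Second stop is hard at 15 N. Let the plunger come back up and move off.

Call:
{"api": "play_rows", "payload": {"plan": [{"delta_pos":[0,0,-3],"twist":[0,0,0],"grip":1},{"delta_pos":[0,0,-4],"twist":[0,0,0],"grip":1},{"delta_pos":[0,0,-4],"twist":[0,0,0],"grip":1},{"delta_pos":[0,0,-5],"twist":[0,0,0],"grip":1},{"delta_pos":[0,0,-6],"twist":[0,0,0],"grip":1},{"delta_pos":[0,0,-8],"twist":[0,0,0],"grip":1},{"delta_pos":[0,0,-6],"twist":[0,0,0],"grip":1},{"delta_pos":[0,0,0],"twist":[0,0,0],"grip":1}]}}

```text
clock: 19.28
ee_pos: [524.8, 215.2, 448.0]
ee_rot: [-0.011, 0.954, -0.301, -0.011]
contact_force: [-1.0, 0.4, -0.1]
finger_gap: -0.0
finger_force: 0.0
```

```bash
python3 -c "
from h import *
st()
E=np.array([488.5,89.3,267.8]); go(E+50*U,RQ,173)"
```

```text
t 19.28 tip [522.4 116.  306.3] depth past plunger top -15.2 axial F 0.2 F [-1.   0.4 -0.1]
clock 19.28 pos [524.8 215.2 448. ] tcp tgt [493.  217.1 450.5] 
 shift in current frame [31.9  1.  -2.7] in target frame [31.9  1.  -2.5] twist [-0.   0.3 -0. ] 0.35245170678111126 F [-1.   0.4 -0.1] gap -0.0 ff 0.0
```

Call:
{"api": "play_rows", "payload": {"plan": [{"delta_pos":[11,0.4,0],"twist":[0,0.3,0],"grip":1},{"delta_pos":[11,0.3,0],"twist":[0,0,0],"grip":1},{"delta_pos":[10,0.3,0],"twist":[0,0,0],"grip":1},{"delta_pos":[0,0,0],"twist":[0,0,0],"grip":1},{"delta_pos":[0,0,8],"twist":[0,0,0],"grip":1},{"delta_pos":[0,0,8],"twist":[0,0,0],"grip":1},{"delta_pos":[0,0,8],"twist":[0,0,0],"grip":1},{"delta_pos":[0,0,6],"twist":[0,0,0],"grip":1},{"delta_pos":[0,0,0],"twist":[0,0,0],"grip":1}]}}

```text
clock: 20.03
ee_pos: [492.4, 196.1, 421.5]
ee_rot: [-0.01, 0.953, -0.302, -0.015]
contact_force: [-0.2, 0.3, -0.2]
finger_gap: 0.3
finger_force: 0.0
```

```bash
python3 - <<'E'
from h import *
go([488.5,89.3,267.8],RQ,173)
for n in("scene","top"): cv2.imwrite(f"pics/{n}7.png",cv2.cvtColor(eyes.grab_frame(n),cv2.COLOR_RGB2BGR))
t=cv2.imread("pics/top7.png")[215:305,200:317]; s=cv2.imread("pics/scene7.png")[135:255,200:356]
cv2.imwrite("pics/m7.png",np.hstack([cv2.resize(a,(400,308),interpolation=cv2.INTER_CUBIC) for a in(t,s)]))
E
```

```text
clock 20.03 pos [492.4 196.1 421.5] tcp tgt [492.  188.5 409.5] 
 shift in current frame [ 0.1  0.6 14.2] in target frame [ 0.1  0.6 14.2] twist [-0.1 -0.2 -0.1] 0.23132376407768784 F [-0.2  0.3 -0.2] gap 0.3 ff 0.0
```

View pics/m7.png

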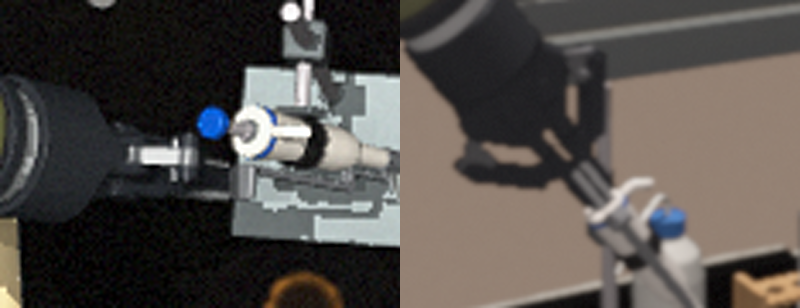

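The fingertip is in line with the grey pad at crop (243,182), and the button at (212,123) is clear alongside. I'll press.

Call:
{"api": "play_rows", "payload": {"plan": [{"delta_pos":[0,0.3,4],"twist":[0,0,0],"grip":1},{"delta_pos":[0,0.3,4],"twist":[0,0,0],"grip":1},{"delta_pos":[0,0,3],"twist":[0,0,0],"grip":1},{"delta_pos":[0,0,2],"twist":[0,0,0],"grip":1},{"delta_pos":[0,0,2],"twist":[0,0,0],"grip":1},{"delta_pos":[0,0,2],"twist":[0,0,0],"grip":1},{"delta_pos":[0,0,0],"twist":[0,0,0],"grip":1},{"delta_pos":[0,0,0],"twist":[0,0,0],"grip":1}]}}

```text
clock: 20.8
ee_pos: [491.7, 188.7, 409.2]
ee_rot: [-0.01, 0.954, -0.301, -0.013]
contact_force: [-0.8, 0.6, 2.3]
finger_gap: -0.2
finger_force: 0.9
```

```bash
sed -i 's/^def st():/def st(PL=PL):/' h.py; python3 -c "
from h import *
st(np.array([488.5,89.3,267.8]))"
```

```text
t 20.80 tip [488.3  89.4 267.6] depth past plunger top 0.2 axial F 2.2 F [-0.8  0.6  2.3]
```

Call:
{"api": "play_rows", "payload": {"plan": [{"delta_pos":[0,0,2],"twist":[0,0,0],"grip":1},{"delta_pos":[0,0,2],"twist":[0,0,0],"grip":1},{"delta_pos":[0,0,2],"twist":[0,0,0],"grip":1},{"delta_pos":[0,0,2],"twist":[0,0,0],"grip":1},{"delta_pos":[0,0,1.5],"twist":[0,0,0],"grip":1},{"delta_pos":[0,0,1.5],"twist":[0,0,0],"grip":1},{"delta_pos":[0,0,0],"twist":[0,0,0],"grip":1},{"delta_pos":[0,0,0],"twist":[0,0,0],"grip":1}]}}

```text
clock: 21.47
ee_pos: [491.4, 182.5, 400.3]
ee_rot: [-0.01, 0.954, -0.301, -0.013]
contact_force: [-1.5, 2.9, 5.2]
finger_gap: 0.0
finger_force: 2.9
```

```bash
python3 -c "
from h import *
st(np.array([488.5,89.3,267.8]))"
```

```text
t 21.47 tip [488.1  83.2 258.7] depth past plunger top 11.0 axial F 5.9 F [-1.5  2.9  5.2]
```

Call:
{"api": "play_rows", "payload": {"plan": [{"delta_pos":[0,0,0.8],"twist":[0,0,0],"grip":1},{"delta_pos":[0,0,0.8],"twist":[0,0,0],"grip":1},{"delta_pos":[0,0,0],"twist":[0,0,0],"grip":1},{"delta_pos":[0,0,0],"twist":[0,0,0],"grip":1}]}}

```text
clock: 21.8
ee_pos: [491.2, 182.5, 400.2]
ee_rot: [-0.011, 0.954, -0.301, -0.012]
contact_force: [-1.7, 5.1, 10.0]
finger_gap: -0.4
finger_force: 5.7
```

```bash
python3 -c "
from h import *
st(np.array([488.5,89.3,267.8]))
sc=cv2.cvtColor(eyes.grab_frame('scene'),cv2.COLOR_RGB2BGR)
print(blob(sc,(15,100,60),(35,255,255),(300,255,360,330)))"
```

```text
t 21.80 tip [488.1  83.2 258.6] depth past plunger top 11.1 axial F 11.1 F [-1.7  5.1 10. ]
(array([349.7, 269.5]), array([ 35,   7,  25,  15, 176], dtype=int32))
```

The ejector is at its hard end. Release it and retract well clear.

Call:
{"api": "play_rows", "payload": {"plan": [{"delta_pos":[0,0,-3],"twist":[0,0,0],"grip":1},{"delta_pos":[0,0,-4],"twist":[0,0,0],"grip":1},{"delta_pos":[0,0,-6],"twist":[0,0,0],"grip":1},{"delta_pos":[0,0,-10],"twist":[0,0,0],"grip":1},{"delta_pos":[0,0,-15],"twist":[0,0,0],"grip":1},{"delta_pos":[0,0,-20],"twist":[0,0,0],"grip":1},{"delta_pos":[0,0,-20],"twist":[0,0,0],"grip":1},{"delta_pos":[0,0,-20],"twist":[0,0,0],"grip":1},{"delta_pos":[0,0,0],"twist":[0,0,0],"grip":1},{"delta_pos":[0,0,0],"twist":[0,0,0],"grip":1}]}}

```text
clock: 22.68
ee_pos: [493.5, 238.2, 479.0]
ee_rot: [-0.011, 0.954, -0.3, -0.013]
contact_force: [0.1, -1.0, -0.1]
finger_gap: 0.3
finger_force: 0.0
```

```bash
python3 - <<'E'
from h import *
st()
for n in("scene","top"): cv2.imwrite(f"pics/{n}8.png",cv2.cvtColor(eyes.grab_frame(n),cv2.COLOR_RGB2BGR))
t=cv2.imread("pics/top8.png")[150:340,130:440]; s=cv2.imread("pics/scene8.png")[185:345,245:445]
cv2.imwrite("pics/m8.png",np.hstack([cv2.resize(t,(440,270)),cv2.resize(s,(338,270),interpolation=cv2.INTER_CUBIC)]))
E
```

```text
t 22.68 tip [490.2 139.  337.3] depth past plunger top -53.1 axial F -0.6 F [ 0.1 -1.  -0.1]
```

View pics/m8.png

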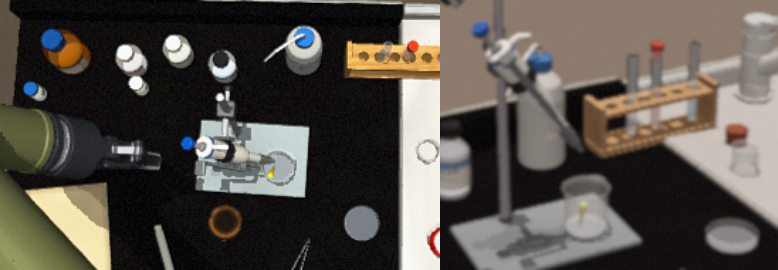

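The yellow tip is in the beaker, at (270,173) in the top crop and (583,210) in the scene crop. The beaker stands on the plate, the bystanders are unmoved and the arm is clear, so I'll hand in.

```bash
python3 -c "
from station import workorder
print(workorder.close_job())"
```

```text
the job is handed in; nothing more can be done
None
```

The job is done and handed in at about 23 s: the beaker stands under the pipette with the ejected yellow tip inside, the plunger went to both stops with a pause at each and came back up, and the bystanders look undisturbed in the last pictures (no verdict was returned).

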